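Clip the colour-well insert into its tray

TASK

On this pottery decorator's bench, take the long colour-well insert by its handle and fit it in the dark steel tray: slip one end under the tray's retaining lip with the other end raised, then swing it down until it lies flat on the tray's floor inside the walls, and let go. Leave the short insert where it lies.

Things in the scene. Friction and masses are not known exactly. Their poses are not given: they have to be found in the camera images.
- insert_handle (a point): Long insert, flat on the bench (z = 0): aluminium plate 170 (x) x 100 (y) x 6, 0.35 kg, both ends alike, outer 38 of each end bare. Two white wells (29 wide, tops 14 above the underside) each side of a wooden bridge handle across its middle. Point: centre of the grip bar, 46 above the plate's underside, over its centre; bar 14 thick (x), 70 long (y), 35 to 57 above the underside. Sizes in mm; z up.
- tray_floor (a point): Dark steel tray fixed to the bench; recess 184 (x) x 120 (y), walls 6 thick and 22 high above its floor. Point: centre of the floor, 10 above the bench. At the +x end, away from the robot, a bright steel lip 4 thick, underside 22 above the floor, overhangs the last 28 over the full width. The 156 opening from lip edge (x 64) to -x wall (x -92) is too short for the insert level. z up.
- spare_handle (a point): Short insert, to be left alone: same make but 100 mm long (x) x 100 wide (y), same handle and wells, flat on the bench. Point: centre of its grip bar, 46 mm above its underside.

How it is judged:
At the end, for the whole second after the job is handed in: The long insert lies flat (within 4 degrees) on the tray's floor, one end under the lip: its centre within 14 mm lengthwise and 16 mm crosswise of the recess centre, its handle's centre 40 to 51 mm above the floor, its length within 11 degrees of the tray's (x of insert_handle in the frame of tray_floor between -0.014 and 0.014 m and y of insert_handle in the frame of tray_floor between -0.016 and 0.016 m and z of insert_handle in the frame of tray_floor between 0.04 and 0.051 m and angle between insert_handle's own z axis and vertical below 0.07 rad and angle between the x axis of insert_handle and the x axis of tray_floor, either way round below 0.2 rad); the robot touches nothing.
It fails at once if The short insert is moved by more than 30 mm (distance of spare_handle from where it was at the start of the episode above 0.03 m).
It also fails if it takes over 37 s, if anything falls off the work surface, if the arm or the gripper's body presses on something with over 40 N, if the wrist force passes 120 N, or if a joint passes its speed limit or range.

ROBOT

A 7-joint arm with a two-finger parallel gripper is mounted at the origin on the work surface. World frame = base frame: x ahead of the robot, y to its left, z up, the work surface at z = 0. Lengths are in m, angles in rad, forces in N, time in s.
With the tool pointing down it reaches from about 0.35 to 0.9 m from the base axis. Payload 19.9 kg.
Tool frame: the origin (TCP) lies midway between the tips of the shut fingers; the grasp point (between the pads) lies 19 mm behind it; z points along the fingers, y is the line along which they close (so a half turn about z gives the same grasp; the last joint's range is limited). The gripper opens to 85 mm and grips with 20 to 120 N. Pads are 22 mm wide; open, the fingers measure 114 mm over their backs; the gripper's body (76 mm by 85 mm) begins 54 mm behind the grasp point. The pads swing forward as they close: fully open they stand 13 mm farther back than shut.
Start: joints at [1.177, 0.417, -0.01, 1.614, 0.005, 1.111, -0.053], TCP at [0.216, -0.586, 0.205] pointing down, gripper open.
Joint ranges: [-2.81, 2.81], [-0.39, 2.02], [-1.27, 1.25], [0.06, 2.57], [-1.19, 4.33], [0.19, 2], [-2.82, 2.82]. Speed limits (rad/s): [1.89, 1.89, 2.39, 2.39, 3.01, 3.01, 3.01].

INTERFACE

Orientations are given as a unit quaternion [w, x, y, z].
In Python, from station import manip gives the robot as it stands.
- The arm moves only by the tool step_arm, never from a script. Its argument "plan" is a list of rows, each an object with "linear": the shift along the tool's x, y, z in m, a list of three; "dr": the turn, a rotation vector about the tool's x, y, z in degrees, a list of three; "claw": the gripper command: -1 is fully open, 1 is shut, values between are in proportion. A call has 1 to 8 rows; each row is the pose to reach, as a shift and turn from the pose commanded when the call began, along the tool's axes at that moment; what a row does not reach only later rows make up. A row lasts 1/8 s, in which the tool goes at most 62.5 mm and 10.7 degrees, less where a joint would pass 70% of its speed; a pose out of reach is approached as far as the arm can. A call with a gripper value outside its range is refused whole. The fingers move at their own pace and stop on an object; "grip_force" is the grip in N (left out, the last holds). Time passes only in rows, so rows that repeat a pose let the fingers close. It gives the time, the measured TCP pose, the force, the opening and the grip force at its end, in the units of the state.
- manip.observe(): the state, without advancing time (a new reading comes with each control period).
- manip.read_camera(name): name is "side" or "top" or "wrist"; returns the picture (400x640x3 uint8, red, green, blue); there is no depth.
- manip.camera_model(name): a dict with "vfov" (degrees; the focal length in pixels is half the picture's height over the tangent of half this angle, whatever the lens; pixels are square), "cx", "cy" (the principal point, pixels), "camera_from_world" (4x4, takes a point from world to camera coordinates). Camera axes: x right, y up, looking along -z (the intrinsics and any distortion apply to the point x, -y, -z); pixel columns grow to the right and rows downward; lengths in m; the calibration is good to about 2 mm. A picture is of the moment at which its call begins: read the wrist's pose just before it. camera_model takes no time and is no camera call; for the wrist camera it gives the pose at the moment of the call.
- manip.job_done(): hands the job in; it is judged then, once.
The state is a dict: "time_s": time; "q": joint angles; "qd": joint speeds; "joint_torque": joint torques, N m; "eef_pos": TCP position; "tool_rot": TCP orientation; "force": force on the tool from outside, world axes, zero at the start; "torque": the same for the moment, N m; "finger_gap": finger opening in m; "gripper_force": force on a finger pad.
Only numpy, scipy, OpenCV 4.12 (cv2) and the standard library are available. Lean on these libraries where they do the work, as an engineer would, in place of code of your own. Each camera call takes 0.05 s, during which the arm holds its last target. There are 200 camera calls.

## Working session

There is one attempt and no reset: what is moved stays moved. The work goes in short steps, Python scripts to look and compute and a tool call to move; the robot and the scene stay as the last step left them, time stands still between calls to the robot, and variables do not carry over. Pictures are saved under pics/ and viewed, at most 10 in all, crops included, and the job is handed in when it is done.

Besides the shell and the picture viewer there is one more tool, called after "Call:" by a JSON object that holds its "name" and its "arguments", one argument or row to a line. step_arm: Moves the arm, as the interface text tells. Its arguments: {"type":"object","properties":{"plan":{"type":"array"},"grip_force":{"type":"number"}},"required":["plan"]}

```bash
mkdir -p pics; ls; python3 - <<'E'
from station import manip
import cv2
s=manip.observe();print(s)
for n in("top","side"):
    im=manip.read_camera(n);cv2.imwrite(f"pics/{n}0.png",im[:,:,::-1]);print(n,manip.camera_model(n))
E
```

```text
pics
{'time_s': 0.0, 'q': array([ 1.17653251,  0.41795956, -0.01031578,  1.61418109,  0.00471008,
        1.11067716, -0.05299502]), 'qd': array([-6.67911229e-04, -3.52526351e-04, -5.47675842e-04, -1.12290230e-04,
       -1.13839579e-03, -2.04260321e-04,  8.68462518e-05]), 'joint_torque': array([ 9.42394836e-04, -8.64435339e+01,  6.79388624e-01, -4.34887362e+01,
        1.90615427e-02,  7.45212397e-03, -1.26532069e-05]), 'eef_pos': array([ 0.21579556, -0.58616375,  0.20466632]), 'tool_rot': array([-5.81314289e-04,  9.84482238e-01,  1.75483225e-01, -1.51466388e-04]), 'force': array([-0.07573998,  0.89830538, -0.25811033]), 'torque': array([0.01487696, 0.06868778, 0.03876004]), 'gripper_force': 0.0, 'finger_gap': 0.08557197878308939}
top {'vfov': 46.249272115800395, 'cx': 326.5264863723387, 'cy': 197.74830758525482, 'camera_from_world': array([[-3.51904498e-04, -9.99978167e-01, -6.59864246e-03,
         1.20036343e-02],
       [ 9.96492051e-01, -9.02881261e-04,  8.36825932e-02,
        -5.42773570e-01],
       [-8.36867239e-02, -6.54604648e-03,  9.96470612e-01,
        -9.29051353e-01],
       [ 0.00000000e+00,  0.00000000e+00,  0.00000000e+00,
         1.00000000e+00]])}
side {'vfov': 49.130630450131605, 'cx': 323.10288397547504, 'cy': 203.29658840902553, 'camera_from_world': array([[ 0.78512873, -0.61919963,  0.01283331, -0.43904974],
       [ 0.4047121 ,  0.52862893,  0.74616323, -0.28464934],
       [-0.46880806, -0.5806404 ,  0.66563934, -0.55827328],
       [ 0.        ,  0.        ,  0.        ,  1.        ]])}
```

View pics/top0.png

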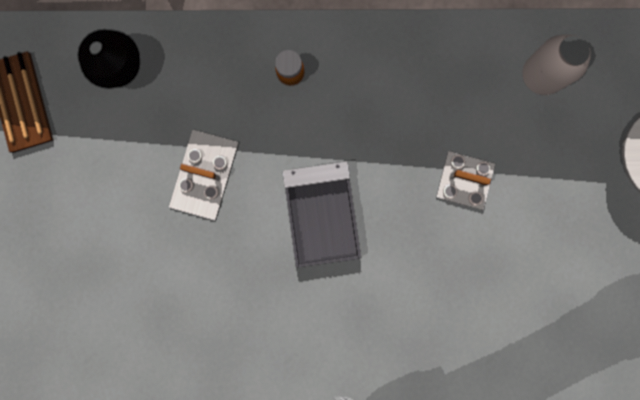

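View pics/side0.png

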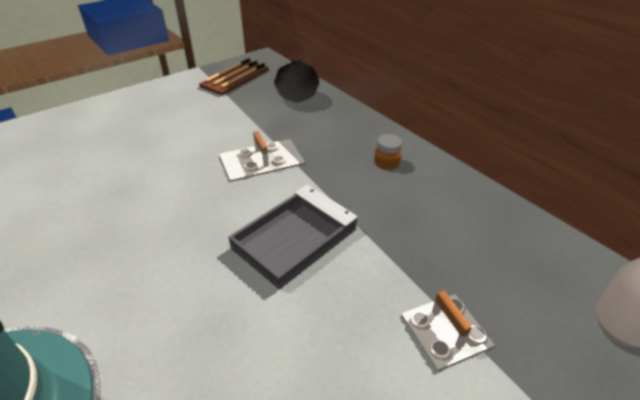

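The top view shows the long insert at about (204,175) with its bar at (199,171), and the tray at about (322,215) with its bright lip at (317,175). The short insert is at (466,181). The side view agrees.

```bash
cat > h.py <<'E'
import numpy as np, cv2
from station import manip
def ray(cm,u,v,H=400):
    f=H/2/np.tan(np.radians(cm["vfov"]/2)); T=cm["camera_from_world"]; R,t=T[:3,:3],T[:3,3]
    return -R.T@t, R.T@np.array([(u-cm["cx"])/f,-(v-cm["cy"])/f,-1.])
def onz(cm,u,v,z):
    c,d=ray(cm,u,v); return c+d*(z-c[2])/d[2]
def proj(cm,p):
    f=200/np.tan(np.radians(cm["vfov"]/2)); q=cm["camera_from_world"]@np.r_[p,1]
    return cm["cx"]-f*q[0]/q[2], cm["cy"]+f*q[1]/q[2]
def orange(im):
    h=cv2.cvtColor(im,cv2.COLOR_RGB2HSV); return cv2.inRange(h,(3,120,70),(20,255,255))
def blobs(m,box,amin=30):
    x0,y0,x1,y1=box; k=np.zeros_like(m); k[y0:y1,x0:x1]=m[y0:y1,x0:x1]
    return sorted([c for c in cv2.findContours(k,cv2.RETR_EXTERNAL,cv2.CHAIN_APPROX_NONE)[0] if cv2.contourArea(c)>amin],key=cv2.contourArea)[::-1]
E
python3 - <<'E'
from h import *
np.set_printoptions(precision=4,suppress=True)
im=cv2.imread("pics/top0.png")[:,:,::-1].copy(); cm=manip.camera_model("top")
for box in((150,120,250,230),(430,140,510,220)):
    for c in blobs(orange(im),box)[:1]:
        b=cv2.boxPoints(cv2.minAreaRect(c)); w=np.array([onz(cm,*p,.057) for p in b]); print("bar",b.tolist(),w[:,:2],w.mean(0))
g=im.max(2)
# plate: bright
m=cv2.morphologyEx(cv2.inRange(g,150,255),cv2.MORPH_CLOSE,np.ones((9,9)))
# sample colours
for p in[(186,205),(215,140),(240,215),(225,140),(318,172),(325,220),(292,210),(354,200),(355,225)]: print(p,im[p[1],p[0]])
big=cv2.resize(im[120:290,150:390],None,fx=3.3,fy=3.3,interpolation=cv2.INTER_CUBIC)
cv2.imwrite("pics/crop.png",big[:,:,::-1])
si=cv2.imread("pics/side0.png")[:,:,::-1].copy(); cs=manip.camera_model("side")
for c in blobs(orange(si),(220,120,310,180))[:1]: print("side bar",cv2.minAreaRect(c))
E
```

```text
bar [[179.88235473632812, 169.4705810546875], [181.29412841796875, 163.82351684570312], [214.47061157226562, 172.11764526367188], [213.058837890625, 177.76470947265625]] [[0.5962 0.3008]
 [0.6074 0.2983]
 [0.5908 0.2323]
 [0.5796 0.2349]] [0.5935 0.2666 0.057 ]
bar [[454.0453186035156, 175.46078491210938], [455.8840026855469, 168.79559326171875], [490.0431213378906, 178.21881103515625], [488.2044372558594, 184.88400268554688]] [[ 0.5836 -0.239 ]
 [ 0.5968 -0.2429]
 [ 0.5781 -0.3093]
 [ 0.5649 -0.3053]] [ 0.5808 -0.2741  0.057 ]
(186, 205) [222 215 209]
(215, 140) [125 120 117]
(240, 215) [140 141 139]
(225, 140) [127 122 120]
(318, 172) [186 181 182]
(325, 220) [88 84 89]
(292, 210) [63 60 65]
(354, 200) [116 117 115]
(355, 225) [85 82 86]
side bar ((259.9000549316406, 140.30001831054688), (17.441329956054688, 4.919349670410156), 63.43495178222656)
```

View pics/crop.png

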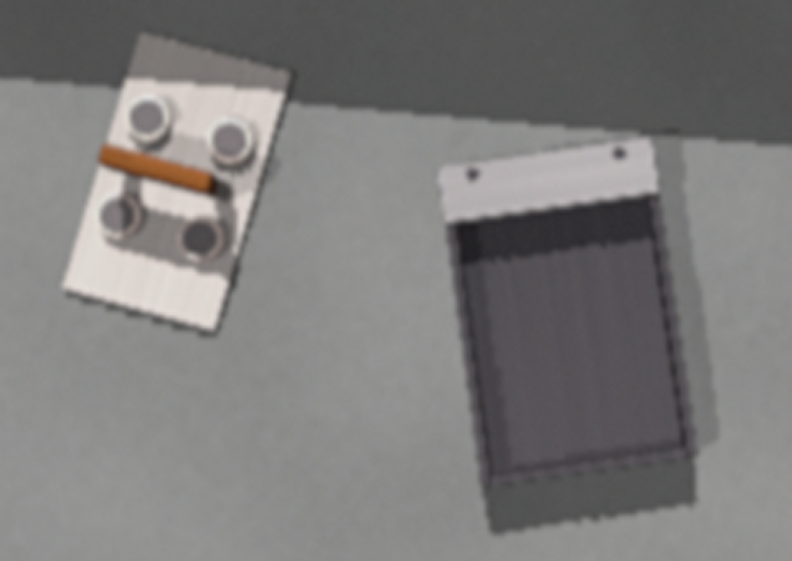

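The crop (3.3x, offset 150,120) shows the plate corners at (141,33), (290,71), (215,334) and (64,290). The lip corners are at (440,168), (654,138), (659,193) and (447,223). The tray's near rim runs from (490,478) to (691,447).

```bash
python3 - <<'E'
from h import *
np.set_printoptions(precision=4,suppress=True)
cm=manip.camera_model("top")
W=lambda L,z:np.array([onz(cm,150+(u+.5)/3.3-.5,120+(v+.5)/3.3-.5,z) for u,v in L])[:,:2]
P=W([(141,33),(290,71),(215,334),(64,290)],.006); c=P.mean(0); d=P[0]+P[1]-P[2]-P[3]
print("plate",P,c,np.degrees(np.arctan2(d[1],d[0])),np.linalg.norm(d)/2,np.linalg.norm(P[0]-P[1]))
L=W([(440,168),(654,138),(659,193),(447,223)],.036); print("lip",L)
e=L[0]+L[3]-L[1]-L[2]; print("lip yaw from width",np.degrees(np.arctan2(-e[0],e[1])),np.linalg.norm(e)/2)
ed=(L[2]+L[3])/2
N=W([(490,478),(691,447)],.032);print("near outer",N)
F=W([(492,470),(686,443)],.032); print("near inner",F)
a=ed-N.mean(0); yaw=np.arctan2(a[1],a[0]); print("yaw len",np.degrees(yaw),"len",np.linalg.norm(a),"expect 162")
x=np.array([np.cos(yaw),np.sin(yaw)]);print("centre from lip edge",ed-.064*x,"from outer",N.mean(0)+.098*x)
for n,z in(("side",0),):
    cs=manip.camera_model(n)
    print("side pred of bar top", proj(cs,[.5935,.2666,.057]), "bar mid",proj(cs,[.5935,.2666,.046]))
    t=ed-.064*x; y=np.array([-x[1],x[0]])
    for s in(.064,.092+.0):
        for k in(-1,1): print(s,k,proj(cs,np.r_[t+s*x+k*y*.066,.036]))
    for k in(-1,1): print("near",proj(cs,np.r_[t-.098*x+k*y*.066,.032]))
print(np.degrees(np.arctan2(2*.9845*.1755,.9845**2-.1755**2)))
E
```

```text
plate [[0.6878 0.2932]
 [0.6632 0.1979]
 [0.4965 0.2423]
 [0.5242 0.3377]] [0.5929 0.2678] -15.05916659864388 0.1710005753450573 0.09837031383752726
lip [[ 0.5967  0.0993]
 [ 0.615  -0.0314]
 [ 0.5812 -0.0343]
 [ 0.563   0.0948]]
lip yaw from width 8.009040428586504 0.13119396670603065
near outer [[ 0.4088  0.0681]
 [ 0.4273 -0.0531]]
near inner [[ 0.4136  0.067 ]
 [ 0.4297 -0.0501]]
yaw len 8.39112081602737 len 0.15568957800693686 expect 162
centre from lip edge [0.5088 0.0209] from outer [0.515  0.0218]
side pred of bar top (np.float64(260.03417435470305), np.float64(139.49903755513355)) bar mid (np.float64(260.4505682929873), np.float64(143.72344419098835))
0.064 -1 (np.float64(345.26167721130867), np.float64(226.04336102675381))
0.064 1 (np.float64(294.32023506982176), np.float64(192.86945799184969))
0.092 -1 (np.float64(355.3217075120954), np.float64(218.31350157312704))
0.092 1 (np.float64(304.5073872444784), np.float64(186.3202994746276))
near (np.float64(278.50216198965995), np.float64(279.0281065865755))
near (np.float64(227.64941462197436), np.float64(237.51468099773444))
20.21509899407204
```

```bash
cat >> h.py <<'E'
from scipy.spatial.transform import Rotation as Ro
def pose(yaw,pitch=0):
    "tool axes for an insert with yaw (deg), +x end dipped by pitch: tool y along insert x, tool z down"
    c=Ro.from_euler("ZY",[yaw,pitch],degrees=True).as_matrix()
    x,y,z=c.T; return np.stack([-y*1,x,-z*1],1) if np.linalg.det(np.stack([-y,x,-z],1))>0 else np.stack([y,x,-z],1)
def delta(p,R):
    s=manip.observe(); q=s["tool_rot"]; R0=Ro.from_quat([q[1],q[2],q[3],q[0]])
    return np.round(R0.inv().apply(np.array(p)-s["eef_pos"])*1000,1), np.round((R0.inv()*Ro.from_matrix(R)).as_rotvec(degrees=True),2)
E
python3 - <<'E'
from h import *
print(delta([.593,.267,.20],pose(-15)),pose(-15))
E
```

```text
(array([ 648.8, -670.3,    5.4]), array([-6.000e-02, -2.000e-02, -5.478e+01])) [[ 0.25881905  0.96592583 -0.        ]
 [ 0.96592583 -0.25881905  0.        ]
 [ 0.         -0.         -1.        ]]
```

Call:
{"name": "step_arm", "arguments": {
  "plan": [
    {"linear":[0.043,-0.045,0],"dr":[0,0,-4],"claw":-0.1},
    {"linear":[0.086,-0.089,0],"dr":[0,0,-8],"claw":-0.1},
    {"linear":[0.129,-0.134,0],"dr":[0,0,-12],"claw":-0.1},
    {"linear":[0.172,-0.178,0],"dr":[0,0,-16],"claw":-0.1},
    {"linear":[0.215,-0.223,0],"dr":[0,0,-20],"claw":-0.1},
    {"linear":[0.258,-0.267,0],"dr":[0,0,-24],"claw":-0.1},
    {"linear":[0.301,-0.311,0],"dr":[0,0,-28],"claw":-0.1},
    {"linear":[0.344,-0.355,0],"dr":[0,0,-32],"claw":-0.1}
  ]
}}

```text
time_s: 1.1
eef_pos: [0.4165, -0.1326, 0.2054]
tool_rot: [0.0, 0.898, 0.441, 0.0]
force: [0.9, -0.9, 0.5]
finger_gap: 0.0473
gripper_force: 0.0
```

```bash
python3 - <<'E'
from h import *
print(manip.observe()["q"],delta([.593,.267,.20],pose(-15)))
E
```

```text
[ 0.64028769  0.09366514 -0.4234313   2.04410221  0.04560977  1.01230435
 -0.46307398] (array([ 424.2, -104.4,    5.3]), array([ 2.000e-02,  1.000e-02, -2.267e+01]))
```

Call:
{"name": "step_arm", "arguments": {
  "plan": [
    {"linear":[0.058,-0.014,0],"dr":[0,0,-4],"claw":-0.1},
    {"linear":[0.116,-0.028,0],"dr":[0,0,-8],"claw":-0.1},
    {"linear":[0.174,-0.042,0],"dr":[0,0,-12],"claw":-0.1},
    {"linear":[0.232,-0.056,0],"dr":[0,0,-16],"claw":-0.1},
    {"linear":[0.29,-0.07,0],"dr":[0,0,-20],"claw":-0.1},
    {"linear":[0.348,-0.084,0],"dr":[0,0,-22],"claw":-0.1},
    {"linear":[0.405,-0.1,0],"dr":[0,0,-22],"claw":-0.1},
    {"linear":[0.405,-0.1,0],"dr":[0,0,-22],"claw":-0.1}
  ]
}}

```text
time_s: 2.1
eef_pos: [0.5846, 0.2516, 0.2043]
tool_rot: [-0.001, 0.796, 0.605, -0.0]
force: [-0.1, -0.1, -0.8]
finger_gap: 0.0468
gripper_force: 0.0
```

```bash
python3 - <<'E'
from h import *
s=manip.observe();print(s["q"],delta([.593,.267,.027],pose(-15)))
cm=manip.camera_model("wrist");im=manip.read_camera("wrist");cv2.imwrite("pics/w1.png",im[:,:,::-1])
for c in blobs(orange(im),(0,0,640,400),200)[:2]:
    r=cv2.minAreaRect(c);b=cv2.boxPoints(r);w=np.array([onz(cm,*p,.057) for p in b])[:,:2];print(r,w,w.mean(0))
E
```

```text
[ 0.00499852  0.51405523 -0.64186513  1.56638193  0.32223428  1.17018027
 -0.97192636] (array([ 16.8,   4.4, 177.3]), array([-0.14, -0.09, -0.49]))
((516.777587890625, 242.01235961914062), (33.51039505004883, 47.516075134277344), 45.90938186645508) [[0.75511286 0.12478344]
 [0.79627254 0.15565518]
 [0.81995733 0.11866687]
 [0.77858528 0.08562098]] [0.787482   0.12118162]
((322.5, 163.0), (62.0, 11.0), 90.0) [[0.5980878  0.30321251]
 [0.6090795  0.30016689]
 [0.59196993 0.23566288]
 [0.5802821  0.23889475]] [0.59485483 0.26948426]
```

View pics/w1.png

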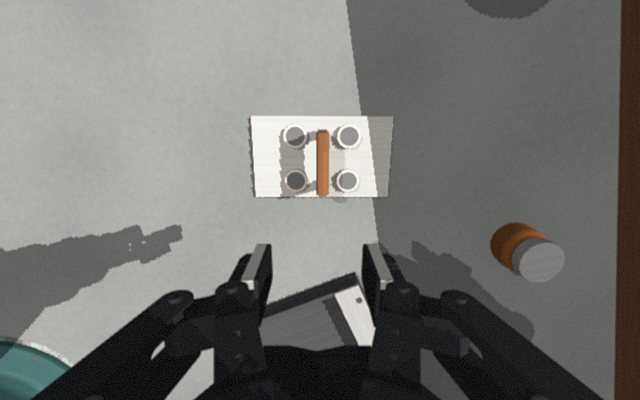

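The wrist view shows the bar upright at column 322, rows 132–194. It is square to the fingers and centred between them, and the fix agrees with the top view to about 2–3 mm. Next I'll go down and grip.

Call:
{"name": "step_arm", "arguments": {
  "plan": [
    {"linear":[0.018,0.005,0.03],"dr":[0,0,-0.4],"claw":-0.1},
    {"linear":[0.018,0.005,0.08],"dr":[0,0,-0.4],"claw":-0.1},
    {"linear":[0.018,0.005,0.12],"dr":[0,0,-0.4],"claw":-0.1},
    {"linear":[0.018,0.005,0.15],"dr":[0,0,-0.4],"claw":-0.1},
    {"linear":[0.018,0.005,0.168],"dr":[0,0,-0.4],"claw":-0.1},
    {"linear":[0.018,0.005,0.177],"dr":[0,0,-0.4],"claw":-0.1},
    {"linear":[0.018,0.005,0.177],"dr":[0,0,-0.4],"claw":-0.1}
  ],
  "grip_force": 60
}}

```text
time_s: 3.02
eef_pos: [0.5951, 0.2626, 0.0286]
tool_rot: [0.0, 0.795, 0.606, 0.0]
force: [0.1, -0.4, 1.1]
finger_gap: 0.0466
gripper_force: 0.0
```

```bash
python3 - <<'E'
from h import *
s=manip.observe();print(s["eef_pos"],delta([.594,.268,.027],pose(-15)))
cm=manip.camera_model("wrist");im=manip.read_camera("wrist");cv2.imwrite("pics/w2.png",im[:,:,::-1])
E
```

```text
[0.59508655 0.26260007 0.0285821 ] (array([ 4.9, -2.5,  1.6]), array([ 0.01, -0.  , -0.4 ]))
```

View pics/w2.png

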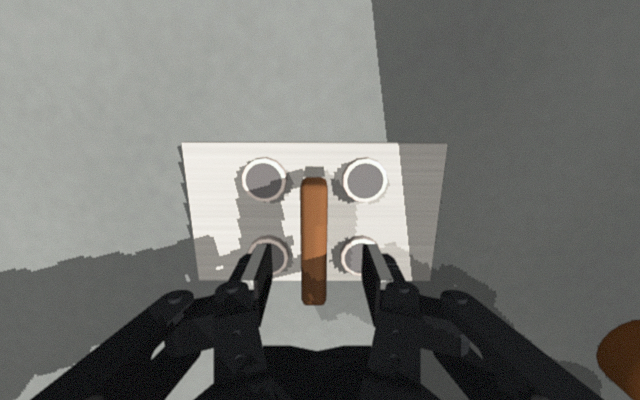

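The fingers straddle the bar (column 314, midway between the finger pads at 262 and 372), sitting slightly towards its near end. I'll trim by 5 mm and close.

Call:
{"name": "step_arm", "arguments": {
  "plan": [
    {"linear":[0.005,-0.0025,0.0015],"dr":[0,0,-0.4],"claw":-0.1},
    {"linear":[0.005,-0.0025,0.0015],"dr":[0,0,-0.4],"claw":1},
    {"linear":[0.005,-0.0025,0.0015],"dr":[0,0,-0.4],"claw":1},
    {"linear":[0.005,-0.0025,0.0015],"dr":[0,0,-0.4],"claw":1},
    {"linear":[0.005,-0.0025,0.0015],"dr":[0,0,-0.4],"claw":1},
    {"linear":[0.005,-0.0025,0.0015],"dr":[0,0,-0.4],"claw":1}
  ],
  "grip_force": 60
}}

```text
time_s: 3.82
eef_pos: [0.594, 0.2685, 0.0274]
tool_rot: [-0.0, 0.793, 0.609, 0.0]
force: [-2.6, -0.0, 6.1]
finger_gap: 0.0112
gripper_force: 58.6
```

```bash
python3 - <<'E'
from h import *
s=manip.observe();print(s["eef_pos"],s["gripper_force"],s["finger_gap"],delta([.509,.021,.20],pose(8.2)))
E
```

```text
[0.59396456 0.2685288  0.02735315] 58.61871778964996 0.011204900724460095 (array([-261. ,  -18. , -172.8]), array([ 2.000e-02, -2.000e-02, -2.319e+01]))
```

Call:
{"name": "step_arm", "arguments": {
  "plan": [
    {"linear":[0,0,-0.02],"dr":[0,0,0],"claw":1},
    {"linear":[0,0,-0.05],"dr":[0,0,0],"claw":1},
    {"linear":[0,0,-0.09],"dr":[0,0,0],"claw":1},
    {"linear":[0,0,-0.13],"dr":[0,0,0],"claw":1},
    {"linear":[-0.03,0,-0.15],"dr":[0,0,-3],"claw":1},
    {"linear":[-0.07,-0.004,-0.15],"dr":[0,0,-7],"claw":1},
    {"linear":[-0.11,-0.008,-0.15],"dr":[0,0,-11],"claw":1},
    {"linear":[-0.15,-0.01,-0.15],"dr":[0,0,-15],"claw":1}
  ]
}}

```text
time_s: 4.82
eef_pos: [0.5447, 0.1248, 0.1778]
tool_rot: [0.0, 0.706, 0.708, 0.0]
force: [0.8, -0.3, -3.4]
finger_gap: 0.0114
gripper_force: 58.8
```

```bash
cat >> h.py <<'E'
T0=np.array([.509,.021,.010]); TY=8.2
def tcp(xe,ze,th,y=0,h=.027):
    t=np.radians(th); l=xe-.085*np.cos(t)+h*np.sin(t); z=ze+.085*np.sin(t)+h*np.cos(t)
    return T0+Ro.from_euler("z",TY,degrees=True).apply([l,y,z]), pose(TY,th)
E
python3 - <<'E'
from h import *
print(manip.observe()["q"],delta(*tcp(.05,.06,15)),tcp(.05,.06,15)[0])
E
```

```text
[ 0.2843735   0.41186143 -0.71191083  1.79128886  0.30674939  1.0512815
 -0.53773212] (array([-107.2,  -60.9,   59.8]), array([15.01, -1.03, -8.  ])) [0.48414119 0.01741779 0.11807962]
```

Call:
{"name": "step_arm", "arguments": {
  "plan": [
    {"linear":[-0.03,-0.02,0],"dr":[4,0,-2],"claw":1},
    {"linear":[-0.06,-0.04,0],"dr":[8,0,-4],"claw":1},
    {"linear":[-0.085,-0.055,0],"dr":[12,-1,-6],"claw":1},
    {"linear":[-0.1,-0.06,0.02],"dr":[15,-1,-8],"claw":1},
    {"linear":[-0.1,-0.06,0.04],"dr":[15,-1,-8],"claw":1},
    {"linear":[-0.1,-0.06,0.055],"dr":[15,-1,-8],"claw":1},
    {"linear":[-0.1,-0.06,0.06],"dr":[15,-1,-8],"claw":1},
    {"linear":[-0.1,-0.06,0.06],"dr":[15,-1,-8],"claw":1}
  ]
}}

```text
time_s: 5.82
eef_pos: [0.4854, 0.0265, 0.1169]
tool_rot: [-0.086, 0.65, 0.749, -0.098]
force: [0.3, 0.4, -4.0]
finger_gap: 0.0117
gripper_force: 58.9
```

```bash
python3 - <<'E'
from h import *
s=manip.observe();print(s["q"],s["force"],delta(*tcp(.05,.06,15)),delta(*tcp(.05,.004,15)))
for n in("side","wrist"): cv2.imwrite(f"pics/{n}3.png",manip.read_camera(n)[:,:,::-1])
a=cv2.imread("pics/side3.png")[90:290,180:400];a=cv2.resize(a,None,fx=2,fy=2,interpolation=cv2.INTER_CUBIC)
b=cv2.imread("pics/wrist3.png")[:,130:510]; b=cv2.resize(b,(342,360)); 
o=np.zeros((400,440+342,3),np.uint8);o[:,:440]=a;o[:360,440:]=b;cv2.imwrite("pics/c3.png",o)
E
```

```text
[ 0.40578482  0.53028    -0.68338542  1.81708235  0.31932172  1.189473
 -0.2717259 ] [ 0.346181    0.44547378 -3.95505808] (array([-8.8, -2.8, -0.5]), array([-0.01, -0.09, -0.09])) (array([-8.9, 11.7, 53.6]), array([-0.01, -0.09, -0.09]))
```

View pics/c3.png

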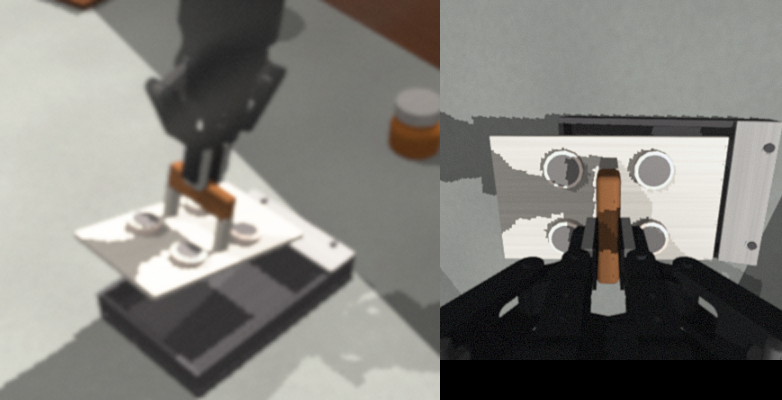

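The side view shows the insert gripped and tilted, far end down, above the tray. In the wrist view the lip screws are at crop (768,148) and (752,245), and the plate's leading edge is at x≈722. I'll check the sideways fit from the screws and the plate corners.

```bash
python3 - <<'E'
from h import *
np.set_printoptions(precision=4,suppress=True)
cm=manip.camera_model("wrist"); f=lambda x,y:(130+(x-440)*380/342,y*400/360)
loc=lambda w:Ro.from_euler("z",-TY,degrees=True).apply(w-T0)
A=[onz(cm,*f(768,148),.036),onz(cm,*f(752,245),.036)]; print("screws wrist",loc(A[0]),loc(A[1]))
ct=manip.camera_model("top");g=lambda u,v:(150+(u+.5)/3.3-.5,120+(v+.5)/3.3-.5)
print("screws top",loc(onz(ct,*g(472,174),.036)),loc(onz(ct,*g(619,153),.036)))
# plate in wrist: leading corners on top of plate (z approx floor+.06+.006)
for p in((728,137),(717,258)): print("lead",loc(onz(cm,*f(*p),.010+.06+.006)))
print("lip edge",loc(onz(cm,*f(736,122),.036)),loc(onz(cm,*f(728,261),.036)))
E
```

```text
screws wrist [0.0912 0.0453 0.026 ] [ 0.092  -0.0443  0.026 ]
screws top [0.0915 0.0461 0.026 ] [ 0.0914 -0.0445  0.026 ]
lead [0.0535 0.0583 0.066 ]
lead [ 0.0568 -0.0386  0.066 ]
lip edge [0.0645 0.0657 0.026 ] [ 0.0739 -0.0642  0.026 ]
```

Call:
{"name": "step_arm", "arguments": {
  "plan": [
    {"linear":[-0.009,-0.003,0],"dr":[0,0,0],"claw":1},
    {"linear":[-0.009,0.001,0.015],"dr":[0,0,0],"claw":1},
    {"linear":[-0.009,0.005,0.03],"dr":[0,0,0],"claw":1},
    {"linear":[-0.009,0.009,0.043],"dr":[0,0,0],"claw":1},
    {"linear":[-0.009,0.011,0.0515],"dr":[0,0,0],"claw":1},
    {"linear":[-0.009,0.011,0.0515],"dr":[0,0,0],"claw":1},
    {"linear":[-0.009,0.011,0.0515],"dr":[0,0,0],"claw":1}
  ]
}}

```text
time_s: 6.8
eef_pos: [0.4842, 0.0169, 0.0645]
tool_rot: [-0.086, 0.65, 0.749, -0.098]
force: [-0.8, 0.6, -4.0]
finger_gap: 0.0111
gripper_force: 58.9
```

```bash
python3 - <<'E'
from h import *
s=manip.observe();print(s["time_s"],s["force"],delta(*tcp(.05,.006,15)),delta(*tcp(.086,.006,15)))
E
```

```text
6.8 [-0.82373322  0.57433155 -3.95335787] (array([0.5, 0.1, 0.3]), array([-0.  , -0.09, -0.12])) (array([ 0.6, 34.9, -9. ]), array([-0.  , -0.09, -0.12]))
```

No contact so far. Now I'll slide it under the lip.

Call:
{"name": "step_arm", "arguments": {
  "plan": [
    {"linear":[0.0005,0.007,-0.002],"dr":[0,0,0],"claw":1},
    {"linear":[0.0005,0.014,-0.0035],"dr":[0,0,0],"claw":1},
    {"linear":[0.0005,0.021,-0.0055],"dr":[0,0,0],"claw":1},
    {"linear":[0.0005,0.028,-0.0075],"dr":[0,0,0],"claw":1},
    {"linear":[0.0005,0.035,-0.009],"dr":[0,0,0],"claw":1},
    {"linear":[0.0005,0.035,-0.009],"dr":[0,0,0],"claw":1}
  ]
}}

```text
time_s: 7.55
eef_pos: [0.52, 0.0225, 0.0636]
tool_rot: [-0.086, 0.65, 0.749, -0.098]
force: [-0.1, 0.4, -3.6]
finger_gap: 0.0112
gripper_force: 58.9
```

```bash
python3 - <<'E'
from h import *
s=manip.observe();print(s["time_s"],s["force"],delta(*tcp(.086,.006,15)))
for th,ze in((12,.005),(9,.004),(6,.004),(3,.003),(0,.003),(0,.001)): print(th,delta(*tcp(.086,ze,th)))
for n in("side","wrist"): cv2.imwrite(f"pics/{n}4.png",manip.read_camera(n)[:,:,::-1])
a=cv2.imread("pics/side4.png")[90:290,180:400];a=cv2.resize(a,None,fx=2,fy=2,interpolation=cv2.INTER_CUBIC)
b=cv2.imread("pics/wrist4.png")[:,130:510]; b=cv2.resize(b,(342,360)); 
o=np.zeros((400,440+342,3),np.uint8);o[:,:440]=a;o[:360,440:]=b;cv2.imwrite("pics/c4.png",o)
E
```

```text
7.55 [-0.0714769   0.3572594  -3.56274277] (array([ 0.1, -0.4, -0.3]), array([-0.02, -0.11, -0.12]))
12 (array([ 0.1, -1.4,  5.1]), array([-3.02, -0.1 , -0.12]))
9 (array([ 0.1, -2.2, 10.6]), array([-6.02, -0.1 , -0.12]))
6 (array([ 0.1, -3. , 15.2]), array([-9.02, -0.1 , -0.13]))
3 (array([ 0.1, -3.3, 20.8]), array([-12.02,  -0.09,  -0.13]))
0 (array([ 0. , -3.7, 25.5]), array([-15.02,  -0.09,  -0.13]))
0 (array([ 0. , -3.2, 27.4]), array([-15.02,  -0.09,  -0.13]))
```

View pics/c4.png

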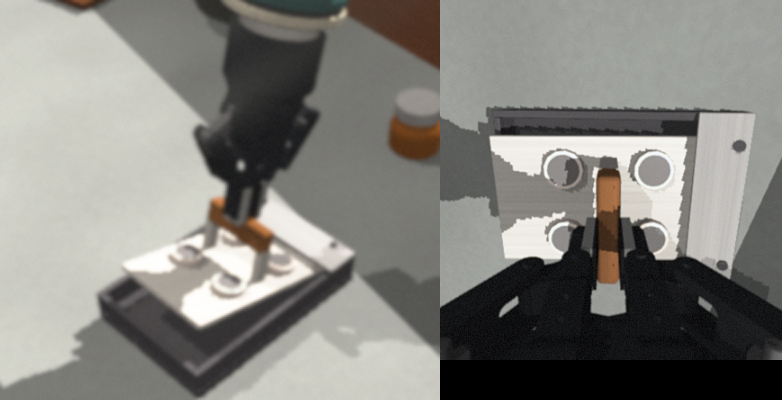

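The leading end is under the lip: the lip edge hides the plate from crop x≈688. The raised end is inside the near wall, and there is no contact force. Now I'll swing it down.

Call:
{"name": "step_arm", "arguments": {
  "plan": [
    {"linear":[0,-0.0015,0.005],"dr":[-3,0,0],"claw":1},
    {"linear":[0,-0.002,0.0105],"dr":[-6,0,0],"claw":1},
    {"linear":[0,-0.003,0.015],"dr":[-9,0,0],"claw":1},
    {"linear":[0,-0.0035,0.0205],"dr":[-12,0,0],"claw":1},
    {"linear":[0,-0.0035,0.025],"dr":[-15,0,0],"claw":1},
    {"linear":[0,-0.0035,0.025],"dr":[-15,0,0],"claw":1}
  ]
}}

```text
time_s: 8.4
eef_pos: [0.5089, 0.0205, 0.0406]
tool_rot: [-0.001, 0.656, 0.755, -0.0]
force: [-0.2, -0.6, -3.8]
finger_gap: 0.0113
gripper_force: 59.0
```

```bash
python3 - <<'E'
from h import *
s=manip.observe();print(s["time_s"],s["force"],s["eef_pos"],delta(*tcp(.086,.0,0)))
E
```

```text
8.4 [-0.18784477 -0.57809658 -3.80677311] [0.50888975 0.02053611 0.0405812 ] (array([0.4, 1.2, 3.6]), array([-0.09, -0.02, -0.15]))
```

Level, with no contact. I'll lower it the last 3 mm.

Call:
{"name": "step_arm", "arguments": {
  "plan": [
    {"linear":[0,0,0.0015],"dr":[0,0,0],"claw":1},
    {"linear":[0,0,0.003],"dr":[0,0,0],"claw":1},
    {"linear":[0,0,0.003],"dr":[0,0,0],"claw":1}
  ]
}}

```text
time_s: 8.78
eef_pos: [0.5101, 0.0211, 0.0374]
tool_rot: [-0.001, 0.656, 0.755, 0.0]
force: [0.1, 0.1, -3.9]
finger_gap: 0.0113
gripper_force: 59.0
```

Call:
{"name": "step_arm", "arguments": {
  "plan": [
    {"linear":[0,0,0.0007],"dr":[0,0,0],"claw":1},
    {"linear":[0,0,0.0013],"dr":[0,0,0],"claw":1},
    {"linear":[0,0,0.0013],"dr":[0,0,0],"claw":1}
  ]
}}

```text
time_s: 9.15
eef_pos: [0.5102, 0.0211, 0.0372]
tool_rot: [-0.0, 0.656, 0.755, 0.0]
force: [-7.9, -1.7, 22.0]
finger_gap: 0.011
gripper_force: 62.2
```

It is on the floor. I'll release and lift clear.

Call:
{"name": "step_arm", "arguments": {
  "plan": [
    {"linear":[0,0,-0.0006],"dr":[0,0,0],"claw":1},
    {"linear":[0,0,-0.0006],"dr":[0,0,0],"claw":0.1},
    {"linear":[0,0,-0.0006],"dr":[0,0,0],"claw":0.1},
    {"linear":[0,0,-0.0006],"dr":[0,0,0],"claw":0.1},
    {"linear":[0,0,-0.02],"dr":[0,0,0],"claw":0.1},
    {"linear":[0,0,-0.06],"dr":[0,0,0],"claw":0.1},
    {"linear":[0,0,-0.12],"dr":[0,0,0],"claw":0.1},
    {"linear":[0,0,-0.14],"dr":[0,0,0],"claw":0.1}
  ]
}}

```text
time_s: 10.15
eef_pos: [0.5111, 0.0213, 0.1806]
tool_rot: [0.001, 0.655, 0.755, 0.002]
force: [0.1, -0.4, -1.1]
finger_gap: 0.0387
gripper_force: 0.0
```

```bash
python3 - <<'E'
from h import *
np.set_printoptions(precision=4,suppress=True)
s=manip.observe();print(s["time_s"],s["force"],s["eef_pos"])
cm=manip.camera_model("wrist");im=manip.read_camera("wrist"); si=manip.read_camera("side")
loc=lambda w:Ro.from_euler("z",-TY,degrees=True).apply(w-T0)
for c in blobs(orange(im),(150,0,450,400),150)[:1]:
    r=cv2.minAreaRect(c);print(r,np.array([loc(onz(cm,*p,.067)) for p in cv2.boxPoints(r)]),loc(onz(cm,*r[0],.067)))
a=cv2.resize(si[90:290,180:400],None,fx=2,fy=2,interpolation=cv2.INTER_CUBIC)
o=np.zeros((400,782,3),np.uint8);o[:,:440]=a;o[:360,440:]=cv2.resize(im[:,130:510],(342,360));cv2.imwrite("pics/c5.png",o[:,:,::-1])
E
```

```text
10.15 [ 0.0787 -0.3645 -1.1258] [0.5111 0.0213 0.1806]
((315.0, 187.0), (68.0, 12.0), 90.0) [[-0.0051  0.0364  0.057 ]
 [ 0.0063  0.0364  0.057 ]
 [ 0.0064 -0.0323  0.057 ]
 [-0.0057 -0.0322  0.057 ]] [0.0005 0.0033 0.057 ]
```

View pics/c5.png

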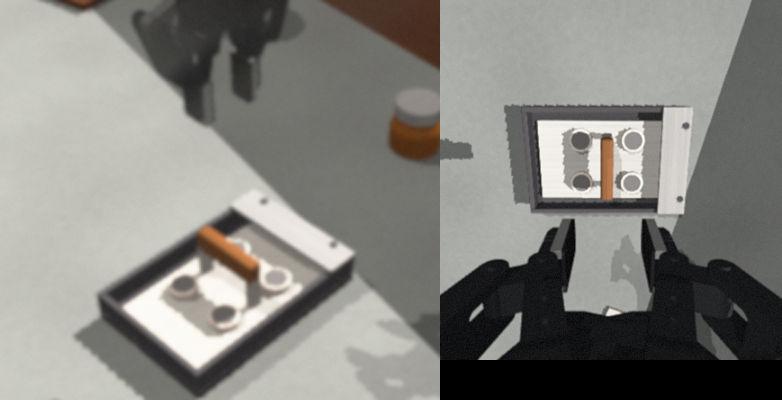

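The insert lies flat inside the walls with its far end under the lip. The bar is at crop (607,168), within about 1 mm lengthwise and 3 mm crosswise of centre, and the gripper is clear.

```bash
python3 -c "
from station import manip
print(manip.job_done())"
```

```text
the job is handed in; nothing more can be done
None
```

The long insert lies flat in the tray with one end under the lip, measured within about 1 mm lengthwise and 3 mm crosswise of centre; I let go, left the short insert alone, and handed the job in at about 10 s (no verdict was returned).

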